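# Open the dial padlock of the specimen box and hand it over

### The arm

A 6-joint arm with a two-finger parallel gripper is mounted at the origin on a cart in front of the work surface, level with it; the furniture and walls round the work are solid. World frame = base frame: x ahead of the robot, y to its left, z up, the work surface at z = 0. Lengths are in m, angles in rad, forces in N, time in s.
With the tool pointing down it reaches from about 0.2 to 0.875 m from the base axis. Payload 3.4 kg.
Tool frame: the origin (TCP) lies between the finger pads; the fingertips stand 25 mm ahead of it and the grasp point (between the pads) lies 6 mm ahead of it (r.nose_length is the z of the fingertips in the tool frame, in m); z points along the fingers, y is the line along which they close (so a half turn about z gives the same grasp; the last joint's range is limited). The gripper opens to 94 mm and grips with 3 to 60 N. Pads are 16 mm wide; open, the fingers measure 119 mm over their backs; the gripper's body (75 mm by 177 mm) begins 78 mm behind the grasp point.
Start: joints at [1.176, 0.276, 1.505, -0, 1.361, -0.121], TCP at [0.155, 0.554, 0.23] pointing down, gripper open.
Joint ranges: [-2.89, 2.89], [-0.75, 2.08], [0.22, 2.7], [-1.18, 4.32], [0.11, 2.71], [-2.7, 2.7]. Speed limits (rad/s): [2.57, 2.57, 3.14, 3.14, 3.14, 3.14].

### API

Orientations are given as a unit quaternion [w, x, y, z].
In Python, from plant import r, gripper_to, inverse_kinematics, vision, models, telemetry gives the robot as it stands. Calls block until the motion is done:
- r.move_to(position, orientation): joint-space move of the TCP to a pose.
- r.move_l(position, rot=None, vel=0.15, guard=None): straight line of the TCP; rot=None keeps the orientation; vel is the mean speed in m/s. With guard (N) it stops when the force on the tool has changed by that much, and returns True; else False.
- r.movej(angles): joint-space move.
- gripper_to(opening, f_grip=None): finger opening in m; f_grip is the grip in N (None keeps the last); returns when the fingers have stopped.
- r.hold(seconds).
- inverse_kinematics(position, orientation): joint angles nearest the present ones, or None.
- vision.snapshot(name): name is "side" or "top"; returns the picture (420x560x3 uint8, red, green, blue); there is no depth.
- vision.get_calibration(name): a dict with "fx", "fy", "cx", "cy" (pixels), "position" and "orientation" of the camera in the world. Camera axes: x right, y down, z forward; pixel columns grow to the right and rows downward; lengths in m; the calibration is good to about 2 mm. A picture is of the moment at which its call begins. get_calibration takes no time and is no camera call.
A pose or a line that the arm cannot do raises r.PlanningError and nothing moves.
- r.sign_off(): hands the job in; it is judged then, once.
Trained networks look in the newest picture that a camera, given by its name, has taken for a name from the list of things; names that differ only in an ending like _2 or _b are one class to them, and where a whole thing is asked for, a point or a joint stands for the part that bears it (a point fixed in the world has none). Each returns a list of dicts, best first, with "score" (0 to 1); they miss things now and then, are a little off and sometimes report something else, mostly with a low value. They report only what shows in the picture. A call takes as long as a camera call. They do not tell look-alikes from the thing itself.
- models.boxes_of(thing, camera): "at" ([x, y, z] in m, in world coordinates, good to about 4 mm: the middle of the surface that is visible of it).
- models.regions_of(thing, camera): "pixels" (420x560 bool, what is visible of it).
- models.mark_of(thing, camera): "at" ([x, y, z] in m, in world coordinates, good to about 4 mm: a listed point, or the origin of a listed thing).
Readings, each from a call of its own:
- telemetry.current_t(): time.
- telemetry.current_joints(): joint angles.
- telemetry.current_dq(): joint speeds.
- telemetry.current_joint_efforts(): joint torques, N m.
- telemetry.current_ee_pos(): TCP position.
- telemetry.current_tool_rot(): TCP orientation.
- telemetry.current_wrist_force(): force on the tool from outside, world axes, zero at the start.
- telemetry.current_torque(): the same for the moment, N m.
- telemetry.current_opening(): finger opening in m.
- telemetry.current_finger_force(): force on a finger pad.
Only numpy, scipy, OpenCV 4.12 (cv2) and the standard library are available. Lean on these libraries where they do the work, as an engineer would, in place of code of your own. Each camera call takes 0.05 s, during which the arm holds its last target. There are 200 camera calls.

### The job

The blue specimen box is shut with a brass dial padlock that lies in the hasp on its top. Turn the padlock's dial click by click until its red line has clicked in at the white index mark on the shackle side, then, with the lock still lying in the hasp, pull the shackle fully open so that it leaves the staple. Lift the open padlock off the box and finish while holding it up, level, still and with the shackle open, about 10 cm above the box, for a colleague to take. Leave the things standing around where they are.

Things in the scene. Friction and masses are not known exactly. Their poses are not given: they have to be found in the camera images.
- specimen_box: Blue steel box with steel corners, 190 (x) x 230 (y) x 58 mm high, fixed on the table. Origin: centre of its underside; x to its hinges at the back, z up. The hasp strap on its top (surface 61 mm above the table) has two side flanges and a rear lip, 9 mm high, which cradle the padlock with 1 to 1.5 mm play: it cannot turn or slide, only be lifted out.
- staple (a point): Centre of the eye (14 x 14 mm) in the staple: an upright steel plate on the box, 4 mm thick, 44 mm wide, rising 30 mm above the strap, 2 mm in front of the lock's front face. The shackle's left leg passes through the eye; until it is pulled out the staple keeps the lock from being lifted.
- padlock: Brass padlock lying in the hasp, dial up, 0.35 to 0.53 kg. Case 62 (x) x 60 (y) x 28 mm high; origin: centre of the case's underside, under the dial's axis; z up; the shackle points to its -x. It starts with its axes parallel to the box's, origin 61 mm above the table. With the shackle open it lifts straight up, by the case's sides (free above the 9 mm flanges) or by the dial.
- dial (a joint): Turn of the dial in rad, growing clockwise seen from above; 0 (or a whole turn more or less) when the red line meets the index mark: only there (within about 5 degrees) is the shackle free. Starts 60 to 130 degrees anticlockwise of it (negative). Clicks into a spring notch every 30 degrees, 0 being one; about 0.07 N m turns it over a click; turns either way.
- red_line (a point): Outer end of the red line on the dial: at the dial's rim and top, 20 mm from its axis. The dial is a black ribbed knob, 40 mm across, with a low skirt 45 mm across and 3 mm high at its foot; it stands from 30 to 50 mm above the lock's underside (case top at 28 mm).
- index_mark (a point): Where the red line's end must come: the point at the dial's rim and top, 20 mm from the dial's axis towards the shackle (lock's -x), beside the white mark on the case. It moves with the lock.
- shackle (a joint): How far the shackle is pulled out in m: 0 home, 0.022 fully open (stop). It slides along the lock's -x; friction of about 3 N keeps it where it is left. With the dial off its place it gives only a few mm, then stands fast. From 13 mm on its left leg is out of the case and of the staple; while it is open the dial is blocked.
- shackle_crown (a point): Middle of the shackle's cross bar. The shackle is a U of 8 mm round steel bar, level, 14 mm above the lock's underside: cross bar 73 mm in front of the lock's origin, straight over its middle 17 mm; 30 mm free between the legs, 32 mm between cross bar and staple plate; the box's top is 13 mm below the bar's underside.
- marker_red: Red marker pen, 120 mm long, 15 mm thick, lying along the left edge of the box's top: leave it
- petri_dish_1: Glass dish with cover, 74 mm across, 18 mm high, on the table by the box: leave it
- slide_carton: Small carton, 55 x 82 x 32 mm: leave it
- beaker_small: Glass beaker, 45 mm across, 57 mm high: leave it
- weighing_vial: Glass vial, 31 mm across, 42 mm high: leave it
- pencil_orange: Orange pencil lying on the table: leave it
Mind the look-alikes: they are no part of the job. What is shaped like the padlock but orange is not meant.

How it is judged:
By the outcome, as a careful person would: the job done as asked, in the order asked, and still so for the second after the job is handed in, while the arm keeps its last pose, push and grip.
It also fails if it takes over 64 s, if anything falls off the work surface, if the arm or the gripper's body presses on something with over 40 N, if the wrist force passes 120 N, or if a joint passes its speed limit or range.

## Working session

There is one attempt and no reset: what is moved stays moved. The work goes in short steps, each a Python script; the robot and the scene stay as the last script left them, time stands still between calls to the robot, and variables do not carry over. Pictures are saved under pics/ and viewed, at most 10 in all, crops included, and the job is handed in when it is done.

```bash
mkdir -p pics; ls; python3 - <<'E'
from plant import r, vision, models, telemetry
import cv2,numpy as np
ims=[]
for c in("top","side"):
    im=vision.snapshot(c); cv2.imwrite(f"pics/a_{c}.png",im[:,:,::-1])
    k=vision.get_calibration(c); print(c,{a:np.round(b,4) for a,b in k.items()})
    for t in("padlock","red_line","index_mark","shackle_crown","staple","specimen_box"):
        print(t,[(np.round(d["at"],4).tolist(),round(d["score"],2)) for d in models.mark_of(t,c)][:3])
print(telemetry.current_t(),telemetry.current_tool_rot())
E
```

```text
pics
top {'fx': np.float64(538.6945), 'fy': np.float64(538.6945), 'cx': np.float64(279.8169), 'cy': np.float64(193.8565), 'position': array([ 0.252, -0.125,  1.424]), 'orientation': array([ 0.0718, -0.6966,  0.7104, -0.0705])}
padlock [([0.5841, -0.0658, 0.0588], 0.75), ([0.3741, -0.0892, 0.0004], 0.57)]
red_line [([0.3687, -0.1097, 0.049], 0.78), ([0.5928, -0.0818, 0.1167], 0.7)]
index_mark [([0.3662, -0.1059, 0.0503], 0.83), ([0.564, -0.06, 0.1104], 0.64), ([0.6252, -0.3953, -0.0013], 0.53)]
shackle_crown [([0.3414, -0.1509, 0.0147], 0.66), ([0.5086, -0.0562, 0.0769], 0.59)]
staple [([0.5502, -0.0407, 0.0741], 0.95)]
specimen_box [([0.5716, -0.0622, -0.0009], 0.88), ([0.5506, -0.0412, 0.0768], 0.32)]
side {'fx': np.float64(382.6567), 'fy': np.float64(382.6567), 'cx': np.float64(279.2024), 'cy': np.float64(205.9867), 'position': array([ 0.5472, -0.9016,  0.5391]), 'orientation': array([-5.068e-01,  8.620e-01,  4.000e-04, -9.500e-03])}
padlock [([0.376, -0.0867, -0.0012], 0.98), ([0.5829, -0.0633, 0.0645], 0.9)]
red_line [([0.5914, -0.0826, 0.1092], 0.68), ([0.3645, -0.1067, 0.05], 0.46), ([0.6249, -0.4, 0.0019], 0.21)]
index_mark [([0.5668, -0.0617, 0.1081], 0.77), ([0.3644, -0.1032, 0.0506], 0.74)]
shackle_crown [([0.3414, -0.1517, 0.0154], 0.62), ([0.5076, -0.0572, 0.0732], 0.46)]
staple [([0.5513, -0.0402, 0.0744], 0.74)]
specimen_box [([0.575, -0.059, -0.0009], 0.68)]
0.7 [2.46853996e-05 1.36448190e-01 9.90647203e-01 9.64871639e-05]
```

```bash
python3 - <<'E'
import cv2
im=cv2.imread("pics/a_top.png"); cv2.imwrite("pics/a_topv.png",cv2.resize(im[70:420],(800,500)))
E
```

```text
(no output)
```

View pics/a_topv.png

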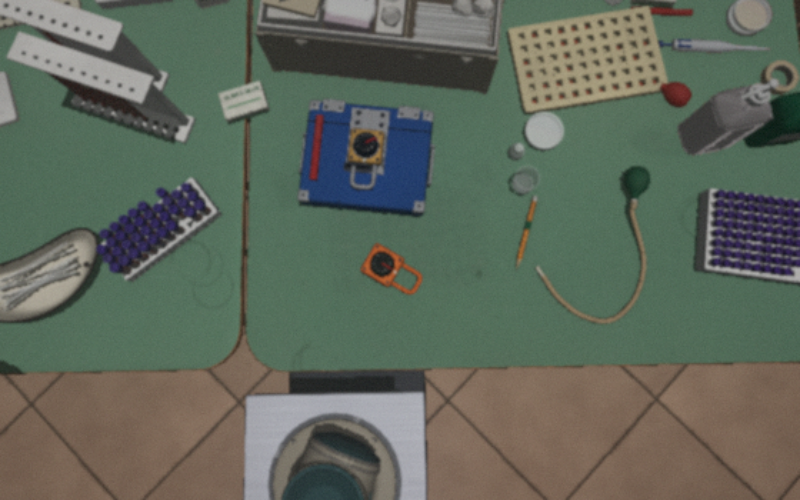

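View pics/a_side.png

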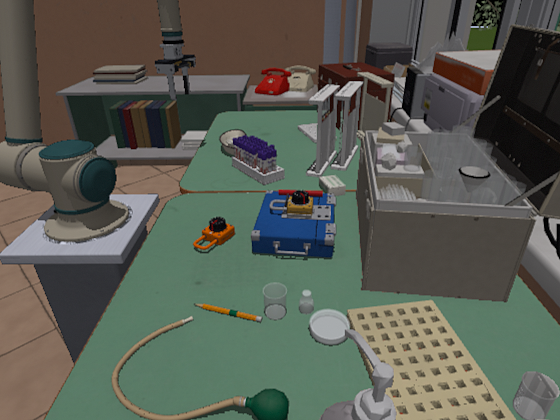

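The top view shows the brass lock on the blue box (its dial at about (365,146) in the scaled picture). The orange look-alike stands in front at (382,265). The side view agrees, with brass at (300,205) and orange at (213,234). Next I'll refine the yaw and the dial angle.

```bash
cat > h.py <<'E'
from plant import r, gripper_to, inverse_kinematics, vision, models, telemetry as T
import cv2,numpy as np
from scipy.spatial.transform import Rotation as R
def cam(c):
    k=vision.get_calibration(c); q=k["orientation"]
    return k,np.array(k["position"]),R.from_quat([q[1],q[2],q[3],q[0]])
def back(c,px,z):
    k,p,rot=cam(c); px=np.atleast_2d(px).astype(float)
    d=rot.apply(np.c_[(px[:,0]-k["cx"])/k["fx"],(px[:,1]-k["cy"])/k["fy"],np.ones(len(px))])
    return p+d*((z-p[2])/d[:,2])[:,None]
def proj(c,P):
    k,p,rot=cam(c); v=rot.inv().apply(np.atleast_2d(P)-p)
    return np.c_[v[:,0]/v[:,2]*k["fx"]+k["cx"],v[:,1]/v[:,2]*k["fy"]+k["cy"]]
def down(psi):   # tool down, closing line (tool y) at world angle 90deg+psi
    q=(R.from_euler("z",psi)*R.from_matrix(np.diag([-1,1,-1.]))).as_quat()
    return np.array([q[3],q[0],q[1],q[2]])
def marks(t,near,n=5,cams=("top","side")):
    out=[]
    for c in cams:
        for _ in range(n):
            vision.snapshot(c)
            for d in models.mark_of(t,c):
                if np.linalg.norm(np.array(d["at"])-near)<.04: out.append(d["at"]);break
    return (np.mean(out,0),np.std(out,0),len(out)) if out else None
def rectified(name,org,yaw,z=.111,s=6,w=70,c="top"):
    "top-down view in lock frame at height z; s px/mm; up = lock -x... cols= -y, rows= -x down"
    im=vision.snapshot(c); n=2*w*s//2
    g=np.array([[0,0],[1,0],[0,1],[1,1]])*2*w-w   # (col,row) mm
    e=np.array([np.cos(yaw),np.sin(yaw)]);f=np.array([-e[1],e[0]])
    P=np.array([[*(org[:2]-(q[1]*e+q[0]*f)/1000),z] for q in g])
    H=cv2.getPerspectiveTransform(proj(c,P).astype(np.float32),((g+w)*n/(2*w)).astype(np.float32))
    cv2.imwrite(f"pics/{name}.png",cv2.warpPerspective(im,H,(n,n),flags=cv2.INTER_CUBIC)[:,:,::-1])
E
python3 - <<'E'
from h import *
near={"padlock":[.584,-.064,.061],"red_line":[.592,-.082,.111],"index_mark":[.565,-.061,.111],"shackle_crown":[.508,-.057,.075],"staple":[.551,-.04,.076],"specimen_box":[.573,-.06,0]}
for t,p in near.items():
    for c in("top","side"):
        m=marks(t,np.array(p),4,(c,)); print(t,c,*(np.round(x,4) for x in m) if m else "none")
vision.snapshot("top")
g=models.regions_of("specimen_box","top")
m=g[0]["pixels"].astype(np.uint8); ys,xs=np.nonzero(m)
P=back("top",np.c_[xs,ys],.058)[:,:2]
print("box",g[0]["score"],cv2.minAreaRect((P*1000).astype(np.float32)))
rectified("b1",np.array([.5835,-.064]),0.,z=.1)
E
```

```text
padlock top [ 0.5809 -0.063   0.0591] [0.0022 0.0001 0.0005] 4
padlock side [ 0.5824 -0.0628  0.0626] [0.001  0.0011 0.0019] 4
red_line top [ 0.5915 -0.0819  0.114 ] [0.0013 0.0005 0.0014] 4
red_line side [ 0.5929 -0.0833  0.1095] [0.0017 0.0011 0.0006] 4
index_mark top [ 0.5637 -0.06    0.111 ] [0.0004 0.001  0.0008] 4
index_mark side [ 0.5656 -0.0636  0.1104] [0.0009 0.0016 0.0012] 4
shackle_crown top [ 0.5087 -0.0556  0.0768] [0.0009 0.0008 0.0002] 3
shackle_crown side [ 0.5083 -0.0557  0.0749] [0.0015 0.0004 0.0022] 4
staple top [ 0.5522 -0.0396  0.0753] [0.0024 0.001  0.0019] 4
staple side [ 0.5506 -0.0419  0.0742] [0.0017 0.0009 0.0014] 4
specimen_box top [ 5.728e-01 -6.140e-02  4.000e-04] [0.0008 0.0007 0.002 ] 4
specimen_box side [ 5.737e-01 -6.320e-02 -3.000e-04] [0.0019 0.0002 0.0014] 3
box 0.58 ((573.1097412109375, -66.03096008300781), (242.75694274902344, 200.97389221191406), 83.33172607421875)
```

View pics/b1.png

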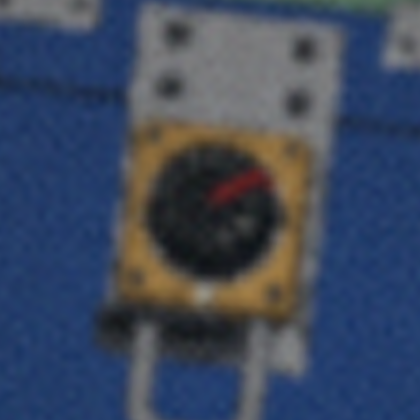

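Lock yaw is about -6.4°, with the dial axis at (0.582, -0.064). The red line is about 120° anticlockwise of the index, so that's 4 clicks clockwise. I'll grip the dial now.

```bash
cat >> h.py <<'E'
YAW=np.radians(-6.4)
def st(tag=""): print(tag,"t%.2f"%T.current_t(),np.round(T.current_ee_pos(),4),"F",np.round(T.current_wrist_force(),1),"M",np.round(T.current_torque(),3),"op %.4f ff %.1f"%(T.current_opening(),T.current_finger_force()),"j6 %.2f"%T.current_joints()[5])
E
python3 - <<'E'
from h import *
st()
c=np.array([.582,-.064,0])
psi=YAW+np.radians(60)
for a in(60,-60,240,120,-120):
    j=inverse_kinematics(c+[0,0,.122],down(YAW+np.radians(a))); print(a,None if j is None else np.round(j,2))
gripper_to(.065,15)
r.move_to(c+[0,0,.2],down(psi)); st("above")
r.move_l(c+[0,0,.122],vel=.12,guard=8); st("down")
gripper_to(.03,8); st("grip")
E
```

```text
t5.65 [0.1555 0.5536 0.2305] F [0.9 0.7 0.2] M [ 0.048  0.018 -0.023] op 0.0940 ff 0.0 j6 -0.12
60 None
-60 [-0.23  0.37  1.65 -0.    1.12 -0.64]
240 [-0.23  0.37  1.65 -0.    1.12  0.41]
120 [-0.23  0.37  1.65 -0.    1.12  2.5 ]
-120 [-0.23  0.37  1.65 -0.    1.12  0.41]Traceback (most recent call last):
  File "<stdin>", line 8, in <module>
plant.PlanningError: the arm cannot take that pose within its joint ranges
```

```bash
python3 - <<'E'
from h import *
for z in(0,.15,.25): print(z,np.round(back("top",[[250,117],[330,133],[190,98],[340,105]],z)[:,:2],3).tolist())
c=np.array([.582,-.064,0])
gripper_to(.065,15)
r.move_to(c+[0,0,.2],down(YAW)); st("above")
r.move_l(c+[0,0,.122],vel=.12,guard=8); st("down")
gripper_to(.03,8); st("grip")
E
```

```text
0 [[0.763, -0.046], [0.712, -0.267], [0.822, 0.121], [0.793, -0.298]]
0.15 [[0.709, -0.055], [0.663, -0.252], [0.762, 0.095], [0.736, -0.28]]
0.25 [[0.673, -0.06], [0.631, -0.242], [0.722, 0.078], [0.698, -0.268]]
above t9.16 [ 0.582  -0.0631  0.2001] F [ 0.3  0.6 -0.3] M [ 0.004  0.026 -0.006] op 0.0649 ff 0.0 j6 -1.69
down t9.96 [ 0.5826 -0.064   0.1226] F [ 0.6 -0.  -0.3] M [-0.012  0.034  0.073] op 0.0650 ff 0.0 j6 -1.69
grip t10.47 [ 0.5822 -0.0642  0.1225] F [-1.2 -0.1  2.3] M [-0.029  0.095  0.006] op 0.0399 ff 8.0 j6 -1.69
```

```bash
python3 - <<'E'
from h import *
p=np.array([.582,-.064,.1222])
gripper_to(.03,22); st("grip")
for a in range(-10,-121,-10):
    r.move_to(p,down(YAW+np.radians(a)))
    if a%30==0: r.hold(.15)
    st(a)
gripper_to(.065); r.move_l(p+[0,0,.06],vel=.15); 
r.move_to([.42,.12,.25],down(YAW+np.radians(-90))); st()
rectified("c1",np.array([.5835,-.064]),YAW,z=.1)
print(marks("red_line",np.array([.563,-.061,.111]),3))
E
```

```text
grip t10.69 [ 0.5822 -0.0642  0.1224] F [-0.6  0.8  4.9] M [-0.044  0.12   0.029] op 0.0392 ff 22.0 j6 -1.69
-10 t10.98 [ 0.5823 -0.064   0.1224] F [-0.3 -0.1  4.3] M [-0.117  0.008  0.004] op 0.0395 ff 22.0 j6 -1.52
-20 t11.28 [ 0.5823 -0.064   0.1225] F [0.  0.7 3.3] M [-0.024 -0.047 -0.045] op 0.0394 ff 22.0 j6 -1.34
-30 t11.72 [ 0.5824 -0.0638  0.1225] F [-0.3  0.8  6. ] M [ 0.149 -0.128 -0.155] op 0.0396 ff 22.0 j6 -1.17
-40 t12.01 [ 0.5824 -0.0638  0.1224] F [1.7 0.8 6. ] M [ 0.236 -0.141 -0.013] op 0.0395 ff 22.0 j6 -0.99
-50 t12.30 [ 0.5825 -0.0637  0.1224] F [1.1 1.6 5.3] M [ 0.202 -0.174 -0.046] op 0.0391 ff 22.0 j6 -0.82
-60 t12.74 [ 0.5826 -0.0637  0.1224] F [1.6 2.2 4.3] M [ 0.291 -0.281 -0.145] op 0.0395 ff 22.0 j6 -0.65
-70 t13.03 [ 0.5827 -0.0637  0.1224] F [1.7 3.  3.9] M [ 0.42  -0.387  0.013] op 0.0392 ff 22.0 j6 -0.47
-80 t13.32 [ 0.5828 -0.0637  0.1224] F [3.4 3.6 4.8] M [ 0.468 -0.549  0.022] op 0.0394 ff 22.0 j6 -0.30
-90 t13.77 [ 0.5827 -0.0638  0.1224] F [5.2 3.5 5.7] M [ 0.521 -0.718  0.023] op 0.0393 ff 22.0 j6 -0.12
-100 t14.06 [ 0.5828 -0.0639  0.1224] F [3.3 3.5 4.8] M [ 0.524 -0.619  0.019] op 0.0396 ff 22.0 j6 0.05
-110 t14.35 [ 0.5827 -0.064   0.1224] F [4.6 2.4 5.5] M [ 0.467 -0.67  -0.088] op 0.0393 ff 22.0 j6 0.23
-120 t14.79 [ 0.5826 -0.0641  0.1224] F [4.  2.3 4.4] M [ 0.415 -0.629 -0.098] op 0.0392 ff 22.0 j6 0.40
 t16.94 [0.4208 0.1195 0.2496] F [-0.3 -0.4  0.1] M [-0.074  0.085 -0.012] op 0.0650 ff 0.0 j6 0.23
(array([ 0.56501667, -0.06128333,  0.11246667]), array([0.00155608, 0.0012954 , 0.00273658]), 6)
```

View pics/c1.png

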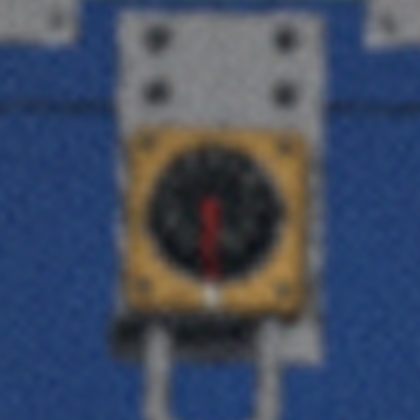

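The red line now points straight at the white mark: the line ends at (210,275) and the mark is at (211,293). Next I'll pull the shackle.

```bash
python3 - <<'E'
from h import *
e=np.array([np.cos(YAW),np.sin(YAW),0])
c=np.array([.5095,-.0557,0]); q=down(YAW-np.pi/2)
gripper_to(.028)
r.move_to(c+[0,0,.17],q)
print(r.move_l(c+[0,0,.091],vel=.1,guard=6)); st("down")
gripper_to(.002,15); r.hold(.1); st("grip")
p=np.array(T.current_ee_pos()); p[2]=.091
for d in(.006,.012,.018,.022,.024):
    g=r.move_l(p-d*e,vel=.04,guard=14); st(d)
    if g: print("guard");break
E
```

```text
False
down t20.13 [ 0.51   -0.0556  0.0916] F [0.3 0.  0.6] M [-0.047  0.144 -0.011] op 0.0284 ff 0.0 j6 -0.13
grip t20.69 [ 0.5097 -0.0559  0.0913] F [-0.6 -1.1  2.2] M [-0.153  0.176 -0.096] op 0.0077 ff 15.0 j6 -0.13
0.006 t20.98 [ 0.5042 -0.0556  0.0913] F [ 2.4 -1.8  2.2] M [-0.383 -0.251 -0.066] op 0.0076 ff 15.0 j6 -0.13
0.012 t21.28 [ 0.4973 -0.0546  0.0912] F [ 0.7 -1.5  2.7] M [-0.394 -0.145 -0.08 ] op 0.0076 ff 15.0 j6 -0.14
0.018 t21.58 [ 0.4911 -0.0538  0.091 ] F [ 0.8 -3.1  3.7] M [-0.372 -0.156 -0.039] op 0.0074 ff 15.0 j6 -0.14
0.022 t21.83 [ 0.4873 -0.0533  0.091 ] F [ 2.  -1.2  3.4] M [-0.375 -0.144 -0.054] op 0.0074 ff 15.0 j6 -0.14
0.024 t22.08 [ 0.4866 -0.0533  0.0911] F [ 3.2 -1.   1.9] M [-0.379 -0.682 -0.018] op 0.0072 ff 15.0 j6 -0.14
```

```bash
python3 - <<'E'
from h import *
e=np.array([np.cos(YAW),np.sin(YAW),0])
p=np.array(T.current_ee_pos())
print(r.move_l(p-.005*e,vel=.03,guard=10)); st("stop")
gripper_to(.026); st("open")
p=np.array(T.current_ee_pos()); r.move_l([p[0],p[1],.17],vel=.15)
r.move_to([.42,.12,.25],down(YAW-np.pi/2)); st()
rectified("d1",np.array([.5635,-.062]),YAW,z=.08)
for t,n in(("shackle_crown",[.488,-.053,.075]),("padlock",[.582,-.064,.061]),("index_mark",[.5625,-.0618,.111])): print(t,marks(t,np.array(n),3))
E
```

```text
True
stop t22.29 [ 0.4865 -0.0536  0.0916] F [ 1.3 -0.2 -1.5] M [-0.114 -0.084 -0.009] op 0.0077 ff 15.0 j6 -0.14
open t22.80 [ 0.4886 -0.0543  0.0923] F [-0.5 -0.3  0.4] M [-0.08   0.072  0.022] op 0.0259 ff 0.0 j6 -0.14
 t24.29 [0.42   0.1194 0.2491] F [-0.6 -1.  -0.9] M [-0.094  0.06   0.018] op 0.0257 ff 0.0 j6 0.23
shackle_crown (array([ 0.48491667, -0.05228333,  0.07513333]), array([0.00054288, 0.00145764, 0.00107031]), 6)
padlock (array([ 0.5801 , -0.06352,  0.06234]), array([0.0013813 , 0.00160424, 0.00257418]), 5)
index_mark (array([ 0.56356667, -0.06178333,  0.11068333]), array([0.001335  , 0.0025829 , 0.00166575]), 6)
```

View pics/d1.png

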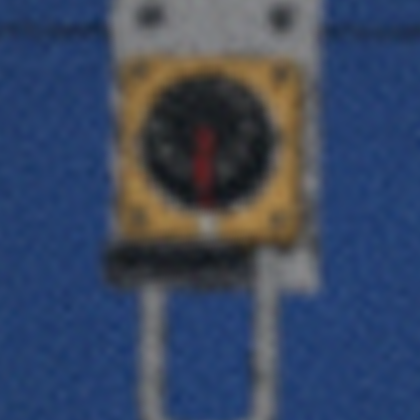

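The case is still in its cradle with the red line on the mark, and the crown has moved out by about 23 mm, so the shackle is fully open. I'll lift by the case sides.

```bash
python3 - <<'E'
from h import *
c=np.array([.5765,-.0634,0]); q=down(YAW)
gripper_to(.08)
r.move_to(c+[0,0,.18],q)
print(r.move_l(c+[0,0,.098],vel=.1,guard=6)); st("down")
gripper_to(.05,15); r.hold(.1); st("grip")
gripper_to(.05,40); r.hold(.1); st("grip40")
p=np.array(T.current_ee_pos())
print(r.move_l(p+[0,0,.015],vel=.03,guard=15)); st("lift15")
E
```

```text
False
down t29.73 [ 0.577  -0.0635  0.0986] F [-0.  -0.5  0.9] M [ 0.029 -0.013 -0.026] op 0.0803 ff 0.0 j6 -1.69
grip t30.28 [ 0.5768 -0.0634  0.0985] F [-0.8  0.1  3.9] M [ 0.069  0.083 -0.073] op 0.0599 ff 15.0 j6 -1.69
grip40 t30.60 [ 0.5768 -0.0634  0.0985] F [0.4 1.  6.3] M [ 0.062  0.093 -0.081] op 0.0594 ff 39.9 j6 -1.69
False
lift15 t31.27 [ 0.5767 -0.0634  0.1137] F [ 1.6 -0.7 -2.5] M [-0.045 -0.368  0.023] op 0.0593 ff 39.9 j6 -1.69
```

```bash
python3 - <<'E'
from h import *
p=np.array(T.current_ee_pos()); 
print(r.move_l([.577,-.0634,.1985],vel=.05,guard=15)); r.hold(1.); st("up")
print(np.round(T.current_tool_rot(),3),down(YAW).round(3))
im=vision.snapshot("side"); cv2.imwrite("pics/e1.png",cv2.resize(im[100:280,200:400],(800,720))[:600,:,::-1])
for t,n in(("shackle_crown",[.488,-.053,.175]),("padlock",[.582,-.064,.161])): print(t,marks(t,np.array(n),3))
E
```

```text
False
up t34.12 [ 0.577  -0.0634  0.1985] F [-0.5  0.3 -4.4] M [ 0.031 -0.058  0.02 ] op 0.0597 ff 39.9 j6 -1.69
[ 0.     0.056  0.998 -0.   ] [0.    0.056 0.998 0.   ]
shackle_crown (array([ 0.4841    , -0.05211667,  0.17563333]), array([0.00131276, 0.00107147, 0.00186786]), 6)
padlock (array([ 0.57983333, -0.06415   ,  0.16276667]), array([0.00226176, 0.00174332, 0.0015871 ]), 6)
```

View pics/e1.png

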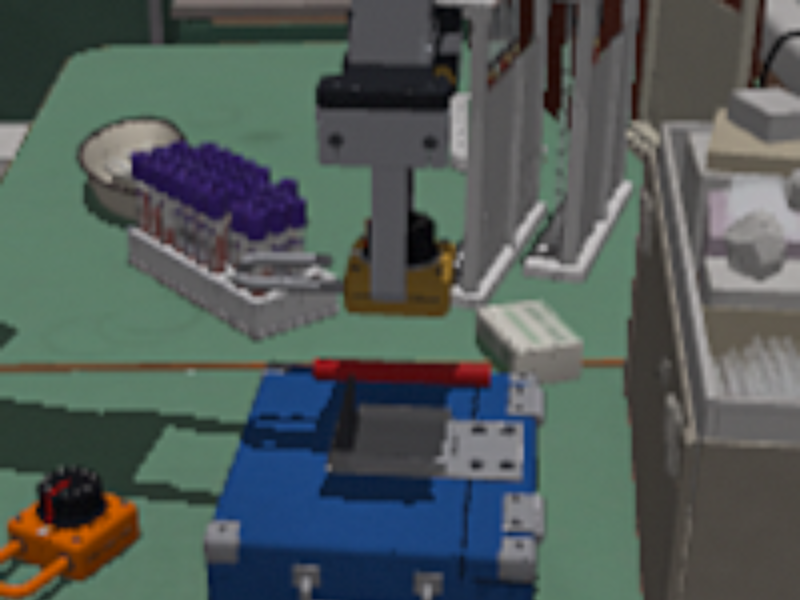

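The picture shows the lock held level at (400,275), with the shackle out to the left and the hasp empty at (390,440). The marker and carton haven't moved. The crown is about 96 mm from the lock's origin, so it is fully open.

```bash
python3 -c "
from plant import r
print(r.sign_off())"
```

```text
the job is handed in; nothing more can be done
None
```

Job handed in: the dial was turned four clicks to the mark, the shackle was pulled fully open in the hasp, and the open padlock is held level and still about 10 cm above the box, after about 35 s of the 64 s allowed.

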